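# Slide the long glass plate under the reading stage's clips

### The arm

A 7-joint arm with a two-finger parallel gripper is mounted at the origin on the work surface. World frame = base frame: x ahead of the robot, y to its left, z up, the work surface at z = 0. Lengths are in m, angles in rad, forces in N, time in s.
With the tool pointing down it reaches from about 0.4 to 0.85 m from the base axis. Payload 10.4 kg.
Tool frame: the origin (TCP) lies midway between the tips of the shut fingers; the grasp point (between the pads) lies robot.pinch_z behind it (robot.pinch_z is the distance from the TCP to the grasp point, in m); z points along the fingers, y is the direction in which the jaws open and shut (so a half turn about z gives the same grasp; the last joint's range is limited). The gripper opens to 85 mm and grips with 20 to 120 N. Pads are 22 mm wide; open, the fingers measure 114 mm over their backs; the gripper's body (76 mm by 85 mm) begins 54 mm behind the grasp point. The pads swing forward as they close: fully open they stand 13 mm farther back than shut.
Start: joints at [-1.171, 0.332, -0.065, 1.46, 0.022, 1.35, -0.088], TCP at [0.256, 0.57, 0.231] pointing down, gripper open.
Joint ranges: [-2.6, 2.6], [-0.5, 2.12], [-1.47, 1.34], [0.16, 2.42], [-1.27, 4.41], [0.06, 2.06], [-2.6, 2.6]. Speed limits (rad/s): [2.22, 2.22, 2.79, 2.79, 3.14, 3.14, 3.14].

### API

Orientations are given as a unit quaternion [w, x, y, z].
In Python, from cell import telemetry, cams, robot, finder gives the robot as it stands. The module is installed in compiled form; this text tells all that it offers.
- The arm moves only by the shell command python3 -m pendant 'ROWS' [OPENING] [FORCE]. ROWS is a JSON object of lists of equal length, an entry for each row: "offset": the shift along the tool's x, y, z in mm, a list of three; "turn": the turn, a rotation vector about the tool's x, y, z in rad, a list of three. A call has 1 to 5 rows; each row shifts and turns the pose as measured when the row begins, along the tool's axes as they then stand; what a row does not reach is not made up. A row lasts 1/10 s, in which the tool goes at most 50 mm and 8.59 degrees, less where a joint would pass 70% of its speed; a pose out of reach is approached as far as the arm can. A call with a gripper value outside its range is refused whole. OPENING is the opening, from -1 (shut) to 1 (fully open), so that 0 is half open, set as the call begins (- or left out, the last holds). The fingers move at their own pace and stop on an object; FORCE is the grip in N (left out, the last holds). Time passes only in rows, so rows that do not move let the fingers close. It gives the time, the measured TCP pose, the force and the opening at its end, in the units of the state.
- telemetry.get_state(): the state, without advancing time (a new reading comes with each control period).
- cams.grab_frame(name): name is "scene" or "top" or "wrist"; returns a dict with "color" (480x640x3 uint8, blue, green, red), "depth" (480x640 float32, m along the optical axis (not along the pixel's ray), 0 where there is no reading), "intrinsics" (3x3 intrinsics, pixels), "R" (3x3) and "t" (3): a world point X has camera coordinates R X + t. Camera axes: x right, y down, z forward; pixel columns grow to the right and rows downward; lengths in m; the calibration is good to about 2 mm. A picture is of the moment at which its call begins.
- robot.close_job(): hands the job in, once; it reports no verdict.
Trained networks look in the newest picture that a camera, given by its name, has taken for a name from the list of things; names that differ only in an ending like _2 or _b are one class to them, and where a whole thing is asked for, a point or a joint stands for the part that bears it (a point fixed in the world has none). Each returns a list of dicts, best first, with "p" (0 to 1); they miss things now and then, are a little off and sometimes report something else, mostly with a low value. They report only what shows in the picture. A call takes as long as a camera call. They do not tell look-alikes from the thing itself.
- finder.search_frame(query, camera): "point" ([row, column] in pixels, amid what is visible of it).
The state is a dict: "t": time; "joint_pos": joint angles; "dq": joint speeds; "tau": joint torques, N m; "position": TCP position; "tcp_rot": TCP orientation; "wrist_force": force on the tool from outside, world axes, zero at the start; "torque": the same for the moment, N m; "opening": opening from 0.0 (shut) to 1.0 (fully open).
Only numpy, scipy, OpenCV 4.12 (cv2) and the standard library are available. Lean on these libraries where they do the work, as an engineer would, in place of code of your own. Each camera call takes 0.05 s, during which the arm holds its last target.

### The job

Load the long glass plate, the one with a raised ridge across its front end, into the white reading stage: lay it flat on the deck in front of the two steel clips, ridge first, and slide it under them so that both sprung clips ride up over the ridge and snap down behind it, with the front end home against the stop. Let go and leave it lying flat and straight under the clips.

Things in the scene. Friction and masses are not known exactly. Their poses are not given: they have to be found in the camera images.
- plate: Long frosted glass plate, 120 (x) x 84 x 6 mm, 0.16 kg, flat on the bench. Origin: underside, below the centre of its grey square knob (24 x 24 mm, from 6 to 40 mm up). +x to the front end, z up; glass from x -20 to +100 mm; ridge 4 mm high on top at x 90 to 100. Bystanders of the same glass and knob: short plate (80 x 70, no ridge), round cover (80 mm); places change. Beaker, bottle beyond.
- stage: White fixed stage. Origin: bench height, below the knob's place when the plate is home (then plate origin at 0, 0, 25 mm, same x axis); +x slides in, z up. Deck 25 mm high, x -70 to 152, y +-55 mm, open at -x; lit window. Stop face at x 100, 9 mm high. Clips 16 mm wide at y +-16: hinge x 136, bead x 76, 1 mm over deck, lip rising to x 43, 17 mm over deck. All under 25 mm over deck.
- clip_left (a joint): Angle (rad) of the sprung steel clip at y = +16 mm of the stage: 0 down on the empty deck, growing as its bead rises; about 0.15 with the bead on the plate's ridge, about 0.08 on the glass behind the ridge. Its spring presses down with about 1.3 N at 0, 2.6 N on the ridge; pushing the plate in under both takes about 5 to 10 N.
- clip_right (a joint): The same for the clip at y = -16 mm of the stage.
There are look-alikes about, which are no part of the job. What is shaped like the plate but green or turquoise is not meant.

How it is judged:
At the end, for the whole second after the job is handed in: Long plate at rest flat on the deck (height within 4 mm, tilt under 0.07 rad), ridge end within 12 mm of the stop, within 15 mm of the middle and 0.18 rad of straight, both clips snapped down on the glass behind the ridge (joints 0.05 to 0.125 rad) (x of plate in the frame of stage between -0.012 and 0.006 m and y of plate in the frame of stage between -0.015 and 0.015 m and z of plate in the frame of stage between 0.021 and 0.029 m and angle between the x axis of plate and the x axis of stage, either way round below 0.18 rad and angle between plate's own z axis and vertical below 0.07 rad and value of joint clip_left between 0.05 and 0.125 rad and value of joint clip_right between 0.05 and 0.125 rad and linear speed of plate below 0.02 m/s); the robot touches nothing.
It also fails if it takes over 38 s, if anything falls off the work surface, if the arm or the gripper's body presses on something with over 40 N, if the wrist force passes 120 N, or if a joint passes its speed limit or range.

## Working session

There is one attempt and no reset: what is moved stays moved. The work goes in short steps, Python scripts to look and compute and a shell command to move; the robot and the scene stay as the last step left them, time stands still between calls to the robot, and variables do not carry over. Pictures are saved under pics/ and viewed, and the job is handed in when it is done.

```bash
mkdir -p pics
cat > h.py <<'E'
import numpy as np,cv2
from cell import telemetry,cams,robot,finder
from scipy.spatial.transform import Rotation as Ro
def grab(n,save=None):
    f=cams.grab_frame(n)
    if save: cv2.imwrite('pics/'+save,f['color'])
    return f
def cloud(f):
    d=f['depth'];K=f['intrinsics'];v,u=np.indices(d.shape)
    P=np.stack([(u-K[0,2])/K[0,0]*d,(v-K[1,2])/K[1,1]*d,d],-1)
    W=(P-f['t'])@f['R'];W[d==0]=np.nan
    return W
E
python3 - <<'E'
from h import *
s=telemetry.get_state();print(s['t'],s['position'],s['tcp_rot'],s['opening'],robot.pinch_z)
for n in('scene','top'):
    f=grab(n,n+'0.png');W=cloud(f);np.savez(n+'0.npz',W=W,c=f['color'])
    for q in('plate','stage','clip_left'):
        for r in finder.search_frame(q,n)[:4]:
            a,b=map(int,r['point']);print(n,q,r['p'],a,b,W[a,b].round(3))
E
```

```text
0.0 [0.25627558 0.56962296 0.23049447] [-1.25686728e-04  2.09811731e-01  9.77741538e-01 -7.11821960e-04] 0.9979251117854004 0.0187
scene plate 0.95 253 284 [ 0.499 -0.101  0.007]
scene plate 0.7 232 372 [0.383 0.058 0.007]
scene plate 0.69 204 299 [ 0.31  -0.124  0.006]
scene stage 0.86 302 433 [0.595 0.197 0.026]
scene clip_left 0.72 309 447 [0.62  0.22  0.038]
top plate 0.84 348 366 [ 0.323 -0.128  0.007]
top plate 0.72 276 356 [ 0.489 -0.105  0.007]
top plate 0.72 319 284 [0.387 0.063 0.009]
top stage 0.69 241 227 [0.568 0.199 0.023]
top clip_left 0.86 217 219 [0.622 0.217 0.036]
```

View pics/scene0.png

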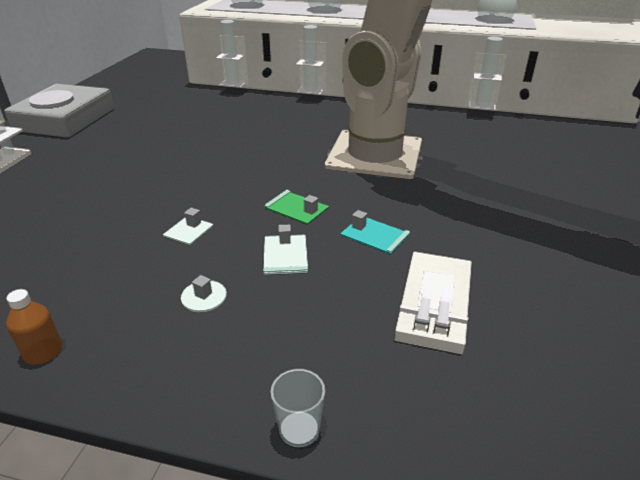

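View pics/top0.png

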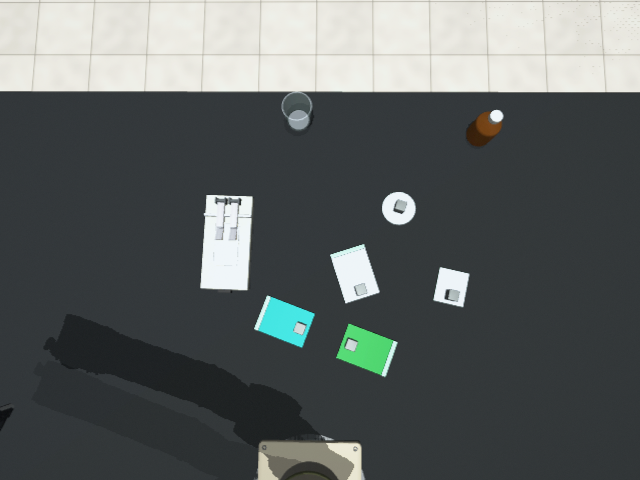

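The long white plate lies in the top view around (275,355), with its ridge at the far edge (row ~250) and its knob at (290,361). The green and turquoise ones are look-alikes. The stage is around (243,228), with clips at the far end and its mouth towards the robot. Next I measure both poses.

Run:
```python
from h import *
for n in('top','scene'):
    D=np.load(n+'0.npz');W=D['W'];c=D['c'].astype(int);X,Y,Z=W[...,0],W[...,1],W[...,2]
    # plate
    reg=(X>.38)&(X<.6)&(Y>-.2)&(Y<-.03)
    bright=c.min(-1)>120
    m=reg&(bright&(Z<.02)|(Z>.005))&(Z>0.0); m=cv2.morphologyEx(m.astype(np.uint8),cv2.MORPH_OPEN,np.ones((3,3)))>0
    r=cv2.minAreaRect(W[m&(Z<.02)][:,:2].astype(np.float32)*1000);print(n,'plate',r, m.sum())
    k=reg&(Z>.034)&(Z<.05);p=W[k];print(' knobtop',len(p),np.median(p,0).round(4),cv2.minAreaRect(p[:,:2].astype(np.float32)*1000))
    g=m&(Z<.02)&bright;print(' plate z',np.nanpercentile(Z[g],[5,50,95]).round(4))
    # stage
    reg=(X>.42)&(X<.8)&(Y>.08)&(Y<.32)&(Z>.015)&(Z<.06)&bright
    lab=cv2.connectedComponentsWithStats(reg.astype(np.uint8));i=1+lab[2][1:,4].argmax();m=lab[1]==i
    q=W[m];print(n,'stage',cv2.minAreaRect(q[:,:2].astype(np.float32)*1000),len(q))
    d=m&(Z<.029);print(' deck z',np.median(Z[d]),cv2.minAreaRect(W[d][:,:2].astype(np.float32)*1000))
for n,(a,b,e,h) in {'top':(180,190,310,400),'scene':(190,220,360,490)}.items():
    c=np.load(n+'0.npz')['c'][a:e,b:h];c=cv2.resize(c,None,fx=2.8,fy=2.8,interpolation=2);cv2.imwrite(f'pics/{n}0z.png',c)
```

```text
top plate ((496.4723205566406, -101.33036804199219), (120.73875427246094, 85.95965576171875), 18.090978622436523) 1822
 knobtop 111 [ 0.4582 -0.1119  0.0399] ((458.201904296875, -112.76419067382812), (23.634456634521484, 23.535791397094727), 18.861013412475586)
 plate z [0.0031 0.0064 0.0105]
top stage ((566.3812255859375, 200.68438720703125), (110.72394561767578, 221.9039764404297), 88.33189392089844) 4304
 deck z 0.025184016422722617 ((566.3812255859375, 200.68438720703125), (110.72394561767578, 221.9039764404297), 88.33189392089844)
scene plate ((491.62774658203125, -101.38571166992188), (133.257568359375, 85.79061889648438), 17.531808853149414) 1679
 knobtop 98 [ 0.4623 -0.1124  0.039 ] ((459.4314880371094, -112.93122863769531), (25.561851501464844, 22.56161117553711), 16.882360458374023)
 plate z [0.0034 0.0057 0.0095]
scene stage ((566.6524047851562, 200.6236572265625), (110.14549255371094, 225.94708251953125), 88.2446060180664) 5105
 deck z 0.02452807358652207 ((566.6524047851562, 200.6236572265625), (110.14549255371094, 225.94708251953125), 88.2446060180664)
```

View pics/top0z.png

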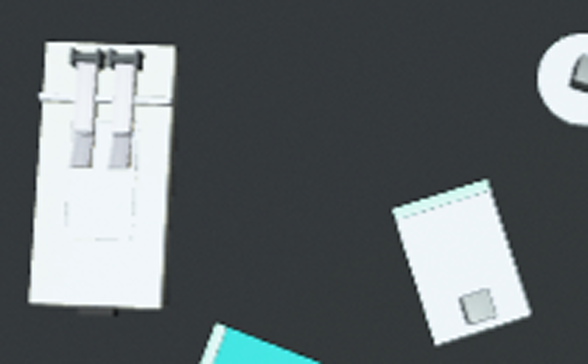

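View pics/scene0z.png

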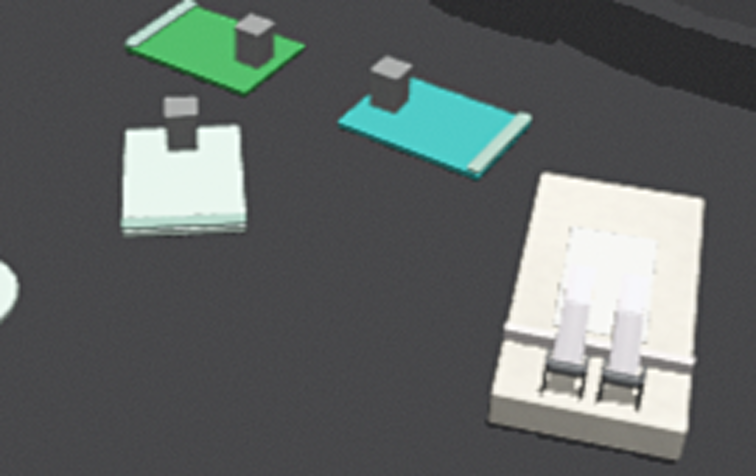

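```bash
cat >> h.py <<'E'
def plan(x,y,z,yd,n=None):
    """yd = world angle (deg) of tool y; prints rows towards it (tool down)"""
    s=telemetry.get_state();w,a,b,c=s['tcp_rot'];R=Ro.from_quat([a,b,c,w])
    t=np.radians(yd);Y=np.array([np.cos(t),np.sin(t),0]);Z=np.array([0,0,-1.]);X=np.cross(Y,Z)
    G=Ro.from_matrix(np.stack([X,Y,Z],1));p=s['position'];d=np.array([x,y,z])-p
    rv=(R.inv()*G).as_rotvec()
    if n is None:n=max(1,int(np.ceil(max(np.linalg.norm(d)/.048,np.linalg.norm(rv)/.148))))
    print('t',round(float(s['t']),2),'p',p.round(4),'F',np.round(s['wrist_force'],1),'open',round(float(s['opening']),3),'n',n,'err mm',(d*1000).round(1),'rv',rv.round(3))
    for i in range(n):
        Ri=R*Ro.from_rotvec(rv*i/n);print((Ri.inv().apply(d/n)*1000).round(0).tolist(),(rv/n).round(3).tolist())
E
python3 -c "
from h import *
plan(.459,-.1125,.13,107.8)"
```

```text
t 0.4 p [0.2564 0.5699 0.2312] F [-0.   0.1 -0.2] open 1.0 n 15 err mm [ 202.6 -682.4 -101.2] rv [-0.    -0.    -0.733]
[-31.0, -36.0, 7.0] [-0.0, -0.0, -0.049]
[-29.0, -37.0, 7.0] [-0.0, -0.0, -0.049]
[-27.0, -39.0, 7.0] [-0.0, -0.0, -0.049]
[-25.0, -40.0, 7.0] [-0.0, -0.0, -0.049]
[-23.0, -41.0, 7.0] [-0.0, -0.0, -0.049]
[-21.0, -42.0, 7.0] [-0.0, -0.0, -0.049]
[-19.0, -43.0, 7.0] [-0.0, -0.0, -0.049]
[-17.0, -44.0, 7.0] [-0.0, -0.0, -0.049]
[-15.0, -45.0, 7.0] [-0.0, -0.0, -0.049]
[-13.0, -46.0, 7.0] [-0.0, -0.0, -0.049]
[-10.0, -46.0, 7.0] [-0.0, -0.0, -0.049]
[-8.0, -47.0, 7.0] [-0.0, -0.0, -0.049]
[-6.0, -47.0, 7.0] [-0.0, -0.0, -0.049]
[-4.0, -47.0, 7.0] [-0.0, -0.0, -0.049]
[-1.0, -47.0, 7.0] [-0.0, -0.0, -0.049]
```

```bash
python3 -m pendant '{"offset":[[-31,-36,5],[-29,-37,5],[-27,-39,5],[-25,-40,5],[-23,-41,5]],"turn":[[0,0,-0.05],[0,0,-0.05],[0,0,-0.05],[0,0,-0.05],[0,0,-0.05]]}' 1 60
python3 -c "
from h import *
plan(.459,-.1125,.13,107.8)"
```

```text
t: 0.9
position: [0.3224, 0.3421, 0.2037]
tcp_rot: [-0.001, 0.077, 0.997, 0.001]
wrist_force: [1.9, 0.7, 0.2]
opening: 0.998
t 0.9 p [0.3224 0.3421 0.2037] F [1.9 0.7 0.2] open 0.998 n 11 err mm [ 136.6 -454.6  -73.7] rv [ 0.002 -0.002 -0.465]
[-19.0, -39.0, 7.0] [0.0, -0.0, -0.042]
[-17.0, -40.0, 7.0] [0.0, -0.0, -0.042]
[-15.0, -40.0, 7.0] [0.0, -0.0, -0.042]
[-14.0, -41.0, 7.0] [0.0, -0.0, -0.042]
[-12.0, -42.0, 7.0] [0.0, -0.0, -0.042]
[-10.0, -42.0, 7.0] [0.0, -0.0, -0.042]
[-8.0, -42.0, 7.0] [0.0, -0.0, -0.042]
[-6.0, -43.0, 7.0] [0.0, -0.0, -0.042]
[-5.0, -43.0, 7.0] [0.0, -0.0, -0.042]
[-3.0, -43.0, 7.0] [0.0, -0.0, -0.042]
[-1.0, -43.0, 7.0] [0.0, -0.0, -0.042]
```

```bash
python3 -m pendant '{"offset":[[-19,-39,7],[-17,-40,7],[-15,-40,7],[-14,-41,7],[-12,-42,7]],"turn":[[0,0,-0.042],[0,0,-0.042],[0,0,-0.042],[0,0,-0.042],[0,0,-0.042]]}'
python3 -m pendant '{"offset":[[-10,-42,7],[-8,-42,7],[-6,-43,7],[-5,-43,7],[-3,-43,7]],"turn":[[0,0,-0.042],[0,0,-0.042],[0,0,-0.042],[0,0,-0.042],[0,0,-0.042]]}'
python3 -c "
from h import *
plan(.459,-.1125,.13,107.8)"
```

```text
t: 1.4
position: [0.3875, 0.126, 0.1681]
tcp_rot: [0.001, -0.032, 0.999, 0.003]
wrist_force: [1.0, -0.1, 0.3]
opening: 1.006
t: 1.9
position: [0.4533, -0.0888, 0.1324]
tcp_rot: [0.004, -0.141, 0.99, 0.004]
wrist_force: [1.2, 0.4, 0.0]
opening: 1.0
t 1.9 p [ 0.4533 -0.0888  0.1324] F [1.2 0.4 0. ] open 1.0 n 1 err mm [  5.7 -23.7  -2.4] rv [ 0.007  0.01  -0.027]
[1.0, -24.0, 2.0] [0.007, 0.01, -0.027]
```

```bash
python3 -m pendant '{"offset":[[1,-24,2],[0,0,0]],"turn":[[0.007,0.01,-0.027],[0,0,0]]}'
python3 - <<'E'
from h import *
plan(.459,-.1125,.08,107.8)
f=grab('wrist','w1.png');W=cloud(f);Z=W[...,2]
k=(Z>.034)&(Z<.05)&(abs(W[...,0]-.46)<.05)&(abs(W[...,1]+.1125)<.05)
p=W[k];print(len(p),np.median(p,0).round(4),cv2.minAreaRect(p[:,:2].astype(np.float32)*1000))
E
```

```text
t: 2.1
position: [0.4593, -0.119, 0.1299]
tcp_rot: [-0.0, -0.152, 0.988, -0.002]
wrist_force: [0.7, 0.7, 0.3]
opening: 1.003
t 2.1 p [ 0.4593 -0.119   0.1299] F [0.7 0.7 0.3] open 1.003 n 2 err mm [ -0.3   6.5 -49.9] rv [-0.003 -0.001 -0.005]
[-1.0, 3.0, 25.0] [-0.002, -0.0, -0.002]
[-1.0, 3.0, 25.0] [-0.002, -0.0, -0.002]
1478 [ 0.4554 -0.1139  0.0398] ((456.385986328125, -113.59217834472656), (23.931795120239258, 23.90047264099121), 17.455808639526367)
```

View pics/w1.png

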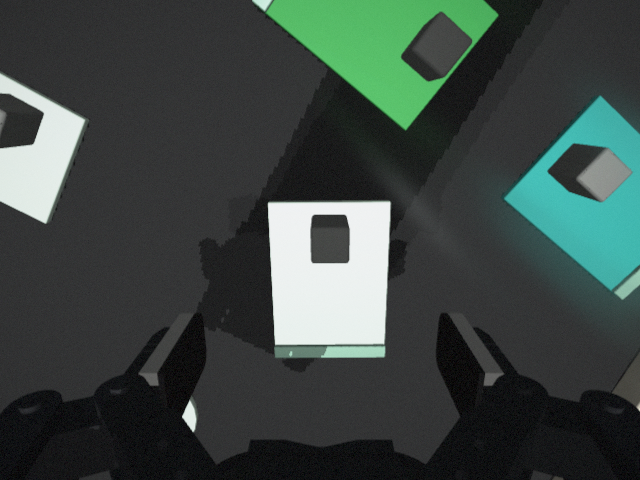

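The wrist view shows the plate square between the jaws, with its knob at (237,330) and ridge at row ~350. The knob agrees with the top view within 2 mm, so I descend.

```bash
python3 -m pendant '{"offset":[[1,5,30],[0,1,30],[0,0,30],[0,0,0]],"turn":[[0,0,0],[0,0,0],[0,0,0],[0,0,0]]}'
python3 -c "
from h import *
plan(.4575,-.1132,.009,107.6)"
```

```text
t: 2.55
position: [0.4575, -0.1066, 0.0389]
tcp_rot: [0.002, -0.153, 0.988, 0.0]
wrist_force: [-0.2, -0.3, 0.3]
opening: 1.001
t 2.55 p [ 0.4575 -0.1066  0.0389] F [-0.2 -0.3  0.3] open 1.001 n 1 err mm [  0.   -6.6 -29.9] rv [0.    0.004 0.001]
[2.0, -6.0, 30.0] [0.0, 0.004, 0.001]
```

```bash
python3 -m pendant '{"offset":[[1,-5,12],[1,-1,12],[0,0,3],[0,0,0]],"turn":[[0,0,0],[0,0,0],[0,0,0],[0,0,0]]}'
python3 -c "
from h import *
plan(.4575,-.1132,.009,107.6)"
```

```text
t: 2.95
position: [0.4594, -0.1094, 0.0145]
tcp_rot: [0.004, -0.155, 0.988, 0.001]
wrist_force: [0.1, -1.0, 0.3]
opening: 1.001
t 2.95 p [ 0.4594 -0.1094  0.0145] F [ 0.1 -1.   0.3] open 1.001 n 1 err mm [-1.9 -3.8 -5.5] rv [0.002 0.008 0.004]
[3.0, -3.0, 5.0] [0.002, 0.008, 0.004]
```

```bash
python3 -m pendant '{"offset":[[3,-3,5],[0,-1,1],[0,0,0]],"turn":[[0,0.008,0.004],[0,0,0],[0,0,0]]}'
python3 -c "
from h import *
plan(.4575,-.1132,.009,107.6)"
```

```text
t: 3.25
position: [0.4589, -0.114, 0.0097]
tcp_rot: [0.001, -0.153, 0.988, 0.001]
wrist_force: [-1.1, -0.0, 0.4]
opening: 0.999
t 3.25 p [ 0.4589 -0.114   0.0097] F [-1.1 -0.   0.4] open 0.999 n 1 err mm [-1.4  0.8 -0.7] rv [ 0.001  0.002 -0.   ]
[1.0, 1.0, 1.0] [0.001, 0.002, -0.0]
```

Good. Close.

```bash
python3 -m pendant '{"offset":[[1,0,0],[0,0,0],[0,0,0],[0,0,0],[0,0,0]],"turn":[[0,0,0],[0,0,0],[0,0,0],[0,0,0],[0,0,0]]}' -1 60
python3 -m pendant '{"offset":[[0,0,0],[0,0,0],[0,0,0],[0,0,0]],"turn":[[0,0,0],[0,0,0],[0,0,0],[0,0,0]]}'
```

```text
t: 3.75
position: [0.4583, -0.1144, 0.0104]
tcp_rot: [0.001, -0.153, 0.988, 0.001]
wrist_force: [-0.4, 0.3, 2.2]
opening: 0.273
t: 4.15
position: [0.4583, -0.1144, 0.0103]
tcp_rot: [0.001, -0.153, 0.988, 0.001]
wrist_force: [-0.3, 0.5, 1.0]
opening: 0.273
```

```bash
python3 -m pendant '{"offset":[[0,0,-15],[0,0,-30],[0,0,-30],[0,0,-15],[0,0,0]],"turn":[[0,0,0],[0,0,0],[0,0,0],[0,0,0],[0,0,0]]}'
python3 -c "
from h import *
grab('scene','s2.png')
plan(.461,.204,.105,88.3)"
```

```text
t: 4.65
position: [0.4557, -0.1146, 0.1015]
tcp_rot: [-0.002, -0.153, 0.988, 0.001]
wrist_force: [0.2, 0.9, -1.5]
opening: 0.268
t 4.7 p [ 0.4553 -0.1144  0.1005] F [ 0.5 -0.4 -2.1] open 0.272 n 7 err mm [  5.7 318.4   4.5] rv [ 0.002 -0.004  0.336]
[-15.0, 43.0, -1.0] [0.0, -0.001, 0.048]
[-12.0, 44.0, -1.0] [0.0, -0.001, 0.048]
[-10.0, 44.0, -1.0] [0.0, -0.001, 0.048]
[-8.0, 45.0, -1.0] [0.0, -0.001, 0.048]
[-6.0, 45.0, -1.0] [0.0, -0.001, 0.048]
[-4.0, 45.0, -1.0] [0.0, -0.001, 0.048]
[-2.0, 45.0, -1.0] [0.0, -0.001, 0.048]
```

View pics/s2.png

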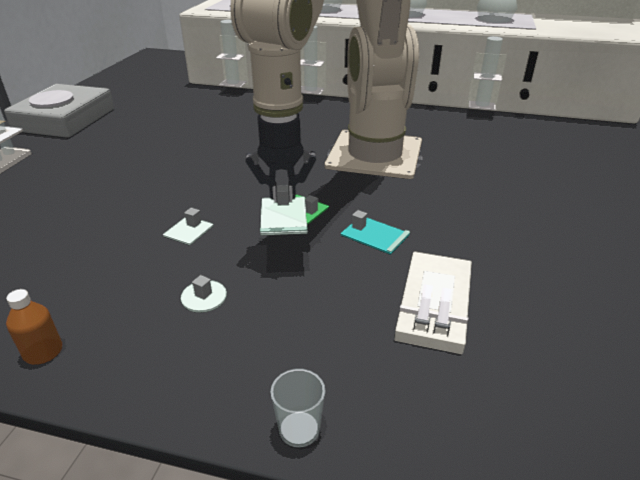

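The plate hangs flat in the gripper around (215,284). I carry it to the stage with gentler steps.

```bash
python3 -m pendant '{"offset":[[-8,22,-1],[-10,30,-1],[-10,34,-1],[-9,36,-1],[-7,36,-1]],"turn":[[0,0,0.04],[0,0,0.04],[0,0,0.04],[0,0,0.04],[0,0,0.04]]}'
python3 -c "
from h import *
plan(.461,.204,.105,88.3)"
```

```text
t: 5.2
position: [0.461, 0.0493, 0.0993]
tcp_rot: [-0.006, -0.045, 0.999, -0.0]
wrist_force: [0.8, -0.1, -1.8]
opening: 0.268
t 5.2 p [0.461  0.0493 0.0993] F [ 0.8 -0.1 -1.8] open 0.268 n 4 err mm [ -0.  154.7   5.7] rv [-0.001 -0.012  0.119]
[-3.0, 39.0, -1.0] [-0.0, -0.003, 0.03]
[-2.0, 39.0, -1.0] [-0.0, -0.003, 0.03]
[-1.0, 39.0, -1.0] [-0.0, -0.003, 0.03]
[0.0, 39.0, -1.0] [-0.0, -0.003, 0.03]
```

```bash
python3 -m pendant '{"offset":[[-3,36,-1],[-2,36,-1],[-1,34,-1],[0,22,-1],[0,8,0]],"turn":[[0,-0.003,0.028],[0,-0.003,0.028],[0,-0.003,0.028],[0,0,0.02],[0,0,0]]}'
python3 -m pendant '{"offset":[[0,0,0]],"turn":[[0,0,0]]}'
python3 -c "
from h import *
plan(.461,.204,.105,88.3)"
```

```text
t: 5.7
position: [0.4553, 0.1941, 0.095]
tcp_rot: [-0.007, 0.007, 1.0, -0.002]
wrist_force: [0.4, -0.1, -1.7]
opening: 0.273
t: 5.8
position: [0.4545, 0.1944, 0.0937]
tcp_rot: [-0.007, 0.006, 1.0, -0.003]
wrist_force: [0.1, -1.1, -1.4]
opening: 0.272
t 5.8 p [0.4545 0.1944 0.0937] F [ 0.1 -1.1 -1.4] open 0.272 n 1 err mm [ 6.5  9.6 11.3] rv [-0.006 -0.015  0.017]
[-6.0, 10.0, -11.0] [-0.006, -0.015, 0.017]
```

```bash
python3 -m pendant '{"offset":[[-6,10,-6],[0,0,-1]],"turn":[[-0.006,-0.015,0.017],[0,0,0]]}'
python3 - <<'E'
from h import *
plan(.461,.204,.105,88.3)
f=grab('wrist','w3.png');W=cloud(f);np.savez('w3.npz',W=W)
g=grab('top','t3.png');cv2.imwrite('pics/t3z.png',cv2.resize(g['color'][170:330,150:320],None,fx=3.5,fy=3.5))
E
```

```text
t: 6.0
position: [0.4603, 0.2013, 0.0988]
tcp_rot: [-0.001, 0.016, 1.0, -0.001]
wrist_force: [0.2, -0.6, -1.9]
opening: 0.271
t 6.0 p [0.4603 0.2013 0.0988] F [ 0.2 -0.6 -1.9] open 0.271 n 1 err mm [0.7 2.7 6.2] rv [-0.003 -0.002 -0.001]
[-1.0, 3.0, -6.0] [-0.003, -0.002, -0.001]
```

View pics/w3.png

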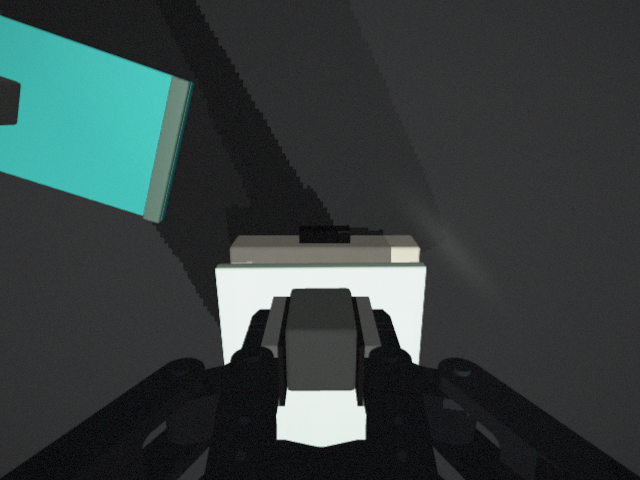

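View pics/t3z.png

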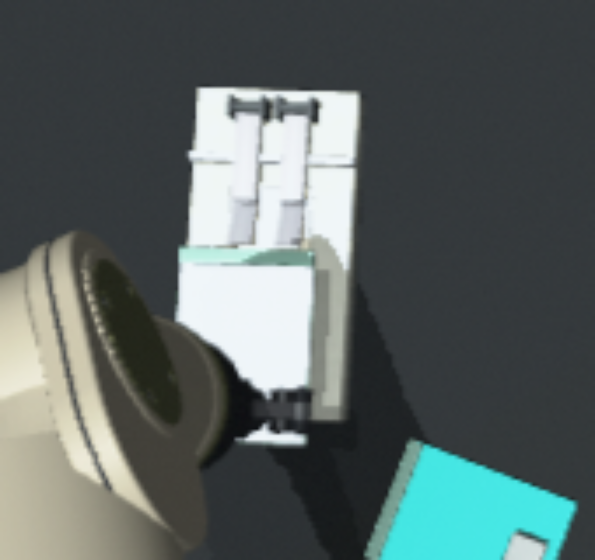

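Top zoom: plate straight, ridge at zoomed row ~255 just in front of the lips; its leftward shift is perspective from height. I check with the depth.

Run:
```python
from h import *
s=telemetry.get_state();print(s['position'])
for n in('top','scene'):
    f=grab(n);W=cloud(f);X,Y,Z=W[...,0],W[...,1],W[...,2]
    m=(f['color'].min(-1)>110)&(Z>.075)&(Z<.11)&(X>.42)&(X<.6)&(Y>.12)&(Y<.28)
    p=W[m];print(n,len(p),cv2.minAreaRect(p[:,:2].astype(np.float32)*1000),p.min(0),p.max(0))
    A=np.c_[p[:,:2],np.ones(len(p))];q=p[:,2];k=p[:,0]<.545
    print(' plane',np.linalg.lstsq(A[k],q[k],rcond=None)[0],np.median(q[k]))
```

```text
[0.45977699 0.19993243 0.09840885]
top 1339 ((499.8909912109375, 199.64114379882812), (84.58378601074219, 120.07589721679688), 88.60368347167969) [0.43955859 0.15595096 0.08707378] [0.56082494 0.24135656 0.10618107]
 plane [-0.01192956 -0.00128076  0.10023263] 0.09395937312743727
scene 1846 ((500.79217529296875, 199.6425018310547), (84.04969024658203, 122.34705352783203), 88.60406494140625) [0.4397787  0.15622644 0.08589227] [0.56259114 0.24268835 0.10999412]
 plane [-0.01941576 -0.00341481  0.10400199] 0.09335312537450265
```

```bash
python3 -m pendant '{"offset":[[0,3,14],[0,1,18],[0,0,10],[0,0,0]],"turn":[[0,0,0],[0,0,0],[0,0,0],[0,0,0]]}'
python3 -c "
from h import *
plan(.459,.2032,.038,88.3)"
```

```text
t: 6.6
position: [0.4593, 0.2028, 0.0528]
tcp_rot: [-0.002, 0.017, 1.0, -0.002]
wrist_force: [-0.1, 0.1, -1.6]
opening: 0.268
t 6.6 p [0.4593 0.2028 0.0528] F [-0.1  0.1 -1.6] open 0.268 n 1 err mm [ -0.3   0.4 -14.8] rv [-0.004 -0.004 -0.004]
[0.0, 0.0, 15.0] [-0.004, -0.004, -0.004]
```

```bash
python3 -m pendant '{"offset":[[0,0,8],[0,0,6],[0,0,2],[0,0,0]],"turn":[[-0.004,-0.004,-0.004],[0,0,0],[0,0,0],[0,0,0]]}'
python3 -c "
from h import *
plan(.459,.2032,.0355,88.3)"
```

```text
t: 7.0
position: [0.4595, 0.2026, 0.0357]
tcp_rot: [0.0, 0.015, 1.0, 0.0]
wrist_force: [-0.7, 0.3, -1.9]
opening: 0.267
t 7.0 p [0.4595 0.2026 0.0357] F [-0.7  0.3 -1.9] open 0.267 n 1 err mm [-0.5  0.6 -0.2] rv [0.001 0.    0.001]
[1.0, 1.0, 0.0] [0.001, 0.0, 0.001]
```

```bash
python3 -m pendant '{"offset":[[0,1,1],[0,0,0]],"turn":[[0,0,0],[0,0,0]]}'
python3 -m pendant '{"offset":[[0,0,1],[0,0,0]],"turn":[[0,0,0],[0,0,0]]}'
```

```text
t: 7.2
position: [0.4605, 0.2039, 0.0358]
tcp_rot: [0.001, 0.015, 1.0, 0.001]
wrist_force: [0.4, -0.1, -1.7]
opening: 0.268
t: 7.4
position: [0.4611, 0.2043, 0.0356]
tcp_rot: [0.002, 0.015, 1.0, 0.001]
wrist_force: [-0.1, -0.1, -2.0]
opening: 0.271
```

```bash
python3 -m pendant '{"offset":[[1,-1,2],[0,0,1],[0,0,0]],"turn":[[0,0,0],[0,0,0],[0,0,0]]}'
python3 -c "
from h import *
plan(.459,.2032,.0355,88.3)
f=grab('scene','s4.png');cv2.imwrite('pics/s4z.png',cv2.resize(f['color'][180:370,360:520],None,fx=3,fy=3))"
```

```text
t: 7.7
position: [0.462, 0.2049, 0.0357]
tcp_rot: [0.003, 0.014, 1.0, 0.003]
wrist_force: [0.1, 1.0, -2.3]
opening: 0.27
t 7.7 p [0.462  0.2049 0.0357] F [ 0.1  1.  -2.3] open 0.27 n 1 err mm [-3.  -1.7 -0.2] rv [0.006 0.007 0.001]
[3.0, -2.0, 0.0] [0.006, 0.007, 0.001]
```

View pics/s4z.png

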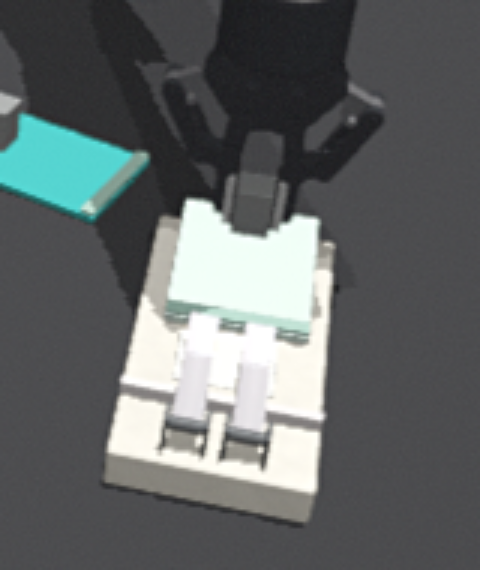

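Run:
```python
from h import *
s=telemetry.get_state();print(s['position'],s['wrist_force'])
for n in('top','scene'):
    f=grab(n);W=cloud(f);X,Y,Z=W[...,0],W[...,1],W[...,2]
    m=(f['color'].min(-1)>110)&(Z>.0275)&(Z<.037)&(X>.43)&(X<.555)&(Y>.155)&(Y<.25)
    p=W[m];k=p[:,0]<.545
    A=np.c_[p[:,:2]-[.5,.2],np.ones(len(p))];print(n,' plane',np.linalg.lstsq(A[k],p[k,2],rcond=None)[0],len(p))
    d=(f['color'].min(-1)>110)&(Z>.02)&(Z<.03)&(X>.46)&(X<.54)&((Y<.155)|(Y>.25))&(Y>.149)&(Y<.255)
    print(' deck',np.median(Z[d]),d.sum())
```

```text
[0.46197282 0.2048845  0.03565349] [ 0.11386179  0.01038885 -1.37128796]
top  plane [0.00899662 0.00533257 0.03145764] 1056
 deck 0.025192279825985306 110
scene  plane [0.00153767 0.00426584 0.03077988] 1454
 deck 0.0244110672777644 154
```

The plate top is at 0.031, so it already lies flat on the deck. Now I slide it in.

```bash
python3 -m pendant '{"offset":[[-5,-1,0],[-6,-1,0],[-6,0,0]],"turn":[[0.004,0.006,0],[0,0,0],[0,0,0]]}' - 80
python3 -c "
from h import *
plan(.525,.2015,.0355,88.3)"
```

```text
t: 8.15
position: [0.4795, 0.2025, 0.0355]
tcp_rot: [-0.0, 0.014, 1.0, 0.001]
wrist_force: [-1.2, 0.2, 0.9]
opening: 0.269
t 8.15 p [0.4795 0.2025 0.0355] F [-1.2  0.2  0.9] open 0.269 n 1 err mm [45.5 -1.   0. ] rv [ 0.002 -0.     0.002]
[-45.0, 0.0, -0.0] [0.002, -0.0, 0.002]
```

```bash
python3 -m pendant '{"offset":[[-7,0,0],[-7,0,0],[-7,0,0]],"turn":[[0,0,0.002],[0,0,0],[0,0,0]]}'
python3 -c "
from h import *
plan(.525,.2015,.0355,88.3)"
```

```text
t: 8.45
position: [0.5003, 0.2024, 0.0354]
tcp_rot: [-0.003, 0.015, 1.0, 0.001]
wrist_force: [-7.1, 0.2, 8.7]
opening: 0.27
t 8.45 p [0.5003 0.2024 0.0354] F [-7.1  0.2  8.7] open 0.27 n 1 err mm [24.7 -0.9  0.1] rv [ 0.002 -0.005  0.   ]
[-25.0, -0.0, -0.0] [0.002, -0.005, 0.0]
```

```bash
python3 -m pendant '{"offset":[[-7,0,0],[-7,0,0]],"turn":[[0,-0.004,0],[0,0,0]]}'
python3 -m pendant '{"offset":[[-6,0,0],[-3,0,0]],"turn":[[0,0,0],[0,0,0]]}'
python3 -c "
from h import *
plan(.525,.2015,.0355,88.3)
f=grab('scene','s5.png');cv2.imwrite('pics/s5z.png',cv2.resize(f['color'][180:370,360:520],None,fx=3,fy=3))"
```

```text
t: 8.65
position: [0.5151, 0.2023, 0.0355]
tcp_rot: [-0.001, 0.015, 1.0, 0.001]
wrist_force: [-4.3, 0.2, 2.7]
opening: 0.27
t: 8.85
position: [0.5252, 0.202, 0.0355]
tcp_rot: [-0.002, 0.015, 1.0, 0.001]
wrist_force: [-5.3, -0.3, 6.5]
opening: 0.269
t 8.85 p [0.5252 0.202  0.0355] F [-5.3 -0.3  6.5] open 0.269 n 1 err mm [-0.2 -0.5  0. ] rv [ 0.002 -0.003  0.   ]
[0.0, -1.0, -0.0] [0.002, -0.003, 0.0]
```

View pics/s5z.png

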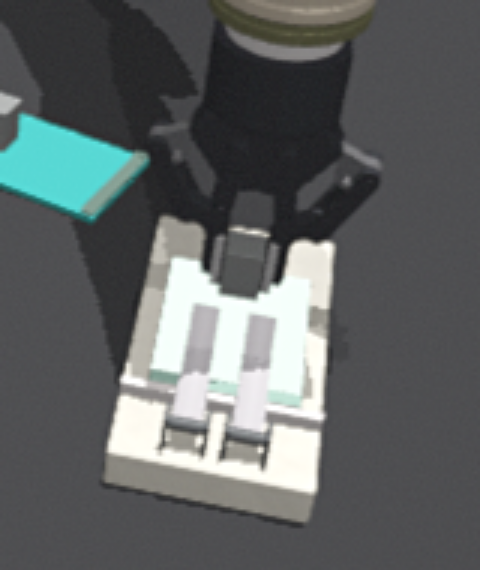

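The scene zoom shows the ridge (390,~230) right at the stop line, with the clips lying on the glass behind it. I push gently on to feel the stop.

```bash
python3 -m pendant '{"offset":[[-2,0,0],[-2,0,0]],"turn":[[0,0,0],[0,0,0]]}'
python3 -m pendant '{"offset":[[-2,0,0],[0,0,0]],"turn":[[0,0,0],[0,0,0]]}'
python3 -c "
from h import *
plan(.525,.2015,.0355,88.3)
f=grab('top','t5.png');cv2.imwrite('pics/t5z.png',cv2.resize(f['color'][170:310,170:290],None,fx=4,fy=4))"
```

```text
t: 9.1
position: [0.5254, 0.2026, 0.0354]
tcp_rot: [-0.007, 0.015, 1.0, 0.001]
wrist_force: [-16.9, -3.1, 18.8]
opening: 0.266
t: 9.3
position: [0.5253, 0.2026, 0.0357]
tcp_rot: [-0.009, 0.014, 1.0, 0.001]
wrist_force: [-0.1, -0.2, 4.2]
opening: 0.268
t 9.3 p [0.5253 0.2026 0.0357] F [-0.1 -0.2  4.2] open 0.268 n 1 err mm [-0.3 -1.1 -0.2] rv [ 0.001 -0.019  0.001]
[0.0, -1.0, 0.0] [0.001, -0.019, 0.001]
```

View pics/t5z.png

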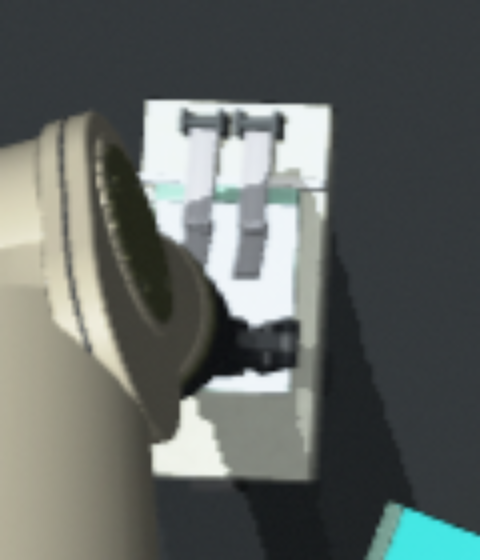

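The force rose to 17 N with no travel, so the plate is at the stop. I level the tool, release, and lift straight up.

```bash
python3 -m pendant '{"offset":[[0,0,0],[0,0,0]],"turn":[[0,-0.015,0],[0,0,0]]}'
python3 -m pendant '{"offset":[[0,0,0],[0,0,0],[0,0,0],[0,0,0],[0,0,0]],"turn":[[0,0,0],[0,0,0],[0,0,0],[0,0,0],[0,0,0]]}' 1
python3 -c "
from h import *
plan(.525,.2015,.0355,88.3)"
```

```text
t: 9.55
position: [0.5255, 0.2026, 0.0354]
tcp_rot: [-0.002, 0.014, 1.0, 0.001]
wrist_force: [-2.5, 0.2, 5.5]
opening: 0.272
t: 10.05
position: [0.5262, 0.2018, 0.0349]
tcp_rot: [-0.001, 0.015, 1.0, 0.0]
wrist_force: [0.8, 0.2, 0.4]
opening: 1.0
t 10.05 p [0.5262 0.2018 0.0349] F [0.8 0.2 0.4] open 1.0 n 1 err mm [-1.2 -0.3  0.6] rv [ 0.    -0.002  0.   ]
[1.0, -0.0, -1.0] [0.0, -0.002, 0.0]
```

```bash
python3 -m pendant '{"offset":[[0,0,-15],[0,0,-30],[0,0,-35],[0,0,-35],[0,0,-20]],"turn":[[0,0,0],[0,0,0],[0,0,0],[0,0,0],[0,0,0]]}'
python3 -m pendant '{"offset":[[30,-10,-25],[35,-15,-25],[40,-15,-10],[30,-10,0],[0,0,0]],"turn":[[0,0,0],[0,0,0],[0,0,0],[0,0,0],[0,0,0]]}'
python3 - <<'E'
from h import *
O=np.array([.5254,.2019]);a=np.radians(-1.67);u=np.array([np.cos(a),np.sin(a)]);v=np.array([-u[1],u[0]])
for n in('top','scene','wrist'):
    f=grab(n,n+'6.png');W=cloud(f);X,Y,Z=W[...,0],W[...,1],W[...,2]
    P=(W[...,:2]-O);sx=P@u*1000;sy=P@v*1000
    k=(Z>.058)&(Z<.07)&(abs(sx)<30)&(abs(sy)<30);p=np.c_[sx[k],sy[k]].astype(np.float32)
    if len(p)>9:print(n,'knob',cv2.minAreaRect(p),np.median(Z[k]),len(p))
    m=(Z>.028)&(Z<.034)&(abs(sy)<44)&(sx>-30)&(sx<88)&(f['color'].min(-1)>100);A=np.c_[sx[m],sy[m],np.ones(m.sum())]
    print(' glass plane',np.linalg.lstsq(A,Z[m]*1000,rcond=None)[0].round(3))
    for y in(16,-16):
        h=[]
        for x in(46,55,65,76,85,95,105,120):
            c=(abs(sy-y)<5)&(abs(sx-x)<4);h.append(round(float(np.nanmedian(Z[c])*1000-25),1) if c.any() else None)
        print(' clip',y,h)
    r=cv2.resize(f['color'][170:310,170:290],None,fx=4,fy=4) if n=='top' else cv2.resize(f['color'][230:370,380:500],None,fx=4,fy=4)
    cv2.imwrite(f'pics/{n}6z.png',r)
E
```

```text
t: 10.55
position: [0.5251, 0.2003, 0.1757]
tcp_rot: [-0.003, 0.015, 1.0, -0.001]
wrist_force: [0.2, 0.7, 0.2]
opening: 1.0
t: 11.05
position: [0.387, 0.1524, 0.2472]
tcp_rot: [0.002, 0.017, 1.0, 0.001]
wrist_force: [0.1, 0.0, -0.1]
opening: 1.0
top knob ((-0.023420333862304688, 0.7536821365356445), (23.942401885986328, 23.079364776611328), 85.53804779052734) 0.06452657679977222 111
 glass plane [1.0000e-03 0.0000e+00 3.1111e+01]
 clip 16 [20.3, 18.1, 13.5, 17.8, 16.9, 17.0, 14.9, 14.5]
 clip -16 [21.8, 20.4, 14.9, 18.1, 17.4, 17.0, 16.6, 14.4]
scene knob ((0.6748247146606445, 0.5415868759155273), (27.857582092285156, 23.70696449279785), 3.7231364250183105) 0.06402353281826827 143
 glass plane [ 0.0000e+00 -1.0000e-03  3.0493e+01]
 clip 16 [22.3, 17.8, 13.0, 17.1, 16.5, 15.8, 15.0, 13.6]
 clip -16 [21.9, 17.6, 13.0, 17.4, 16.6, 15.8, 15.0, 13.9]
wrist knob ((-1.7978458404541016, 0.9670209884643555), (24.412118911743164, 24.757104873657227), 89.5573501586914) 0.06457785741126608 655
 glass plane [ 1.0000e-03 -0.0000e+00  3.0772e+01]
 clip 16 [6.7, 16.1, 12.5, 17.0, 16.8, 15.9, 15.2, 13.9]
 clip -16 [6.6, 15.9, 12.8, 17.2, 16.7, 16.2, 15.3, 14.1]
```

View pics/scene6z.png

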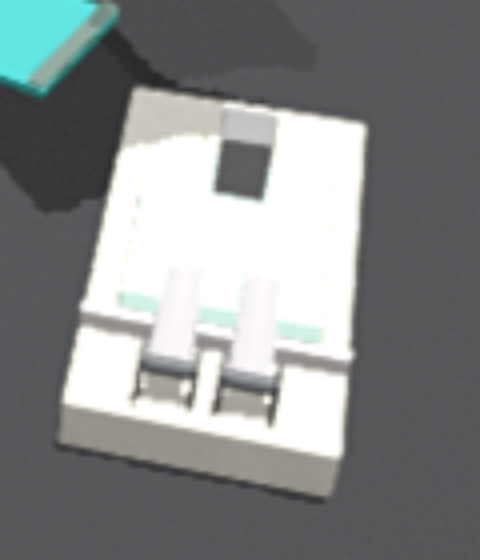

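View pics/wrist6.png

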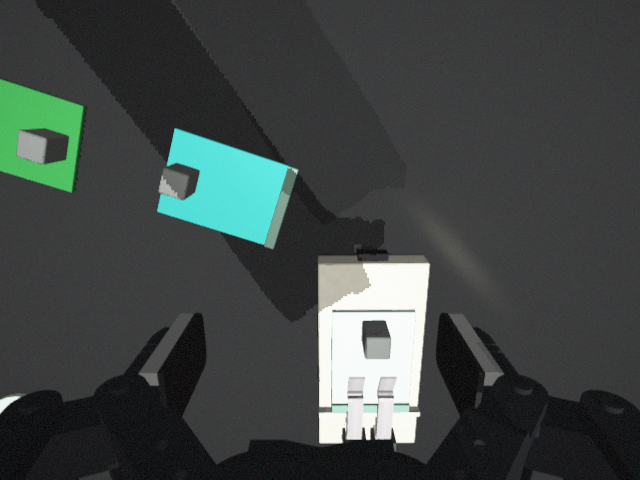

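The plate is home: offset about (0, +0.7) mm, flat and straight. Both clips slope about 0.075 rad alike, with their beads behind the ridge, and the gripper is clear. I hand in.

```bash
python3 -c "
from cell import robot,telemetry
print(robot.close_job());s=telemetry.get_state();print(s['t'],s['wrist_force'])"
```

```text
the job is handed in; nothing more can be done
None
the job is handed in; nothing more can be done
```

I gripped the ridged white plate by its knob, laid it flat on the deck in front of the clips and slid it in. When it met the stop the force rose to about 17 N without further travel. I then let go, lifted clear and handed the job in at about 11 s.

- **Position:** the last pictures put the knob within 2 mm of its home place. The three cameras disagree by that much: x is 0.0, +0.7 and −1.8 mm, and y is +0.5 to +1.0 mm.
- **Flatness:** the glass top is about 6 mm over the deck with no measurable tilt, so the plate lies flat.
- **Clips:** both stand at about the same height with their beads behind the ridge. Their slope is about 0.075 rad, worked out from depth because the joint angles could not be read directly.
- **Robot:** it touches nothing.
- **One reading that disagreed:** when I set the plate down, the wrist force did not show contact. The depth readings showed it was already on the deck, so I went by those. No check failed.

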